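# Seat the large-tube block in the dry-block heater

### The arm

A 6-joint arm with a two-finger parallel gripper is mounted at the origin on the work surface. World frame = base frame: x ahead of the robot, y to its left, z up, the work surface at z = 0. Lengths are in m, angles in rad, forces in N, time in s.
With the tool pointing down it reaches from about 0.225 to 0.875 m from the base axis. Payload 3.4 kg.
Tool frame: the origin (TCP) lies between the finger pads; the fingertips stand 25 mm ahead of it and the grasp point (between the pads) lies 6 mm ahead of it (manip.tips_ahead is the distance from the TCP to the fingertips, in m); z points along the fingers, x is the direction in which the jaws open and shut, and the axes are right-handed (so a half turn about z gives the same grasp; the last joint's range is limited). The gripper opens to 85 mm and grips with 20 to 120 N. Pads are 22 mm wide; open, the fingers measure 114 mm over their backs; the gripper's body (76 mm by 85 mm) begins 54 mm behind the grasp point. The pads swing forward as they close: fully open they stand 13 mm farther back than shut.
Start: joints at [-1.225, 0.276, 1.505, -0, 1.361, -0.121], TCP at [0.259, -0.514, 0.256] pointing down, gripper open.
Joint ranges: [-2.89, 2.89], [-0.75, 2.08], [0.22, 2.7], [-1.18, 4.32], [0.11, 2.71], [-2.7, 2.7]. Speed limits (rad/s): [2.57, 2.57, 3.14, 3.14, 3.14, 3.14].

### API

Orientations are given as a unit quaternion [w, x, y, z].
In Python, from rig import manip gives the robot as it stands. The module is installed in compiled form; this text tells all that it offers.
- The arm moves only by the tool send_rows, never from a script. Its argument "plan" is a list of rows, each an object with "linear": the shift along the tool's x, y, z in m, a list of three; "delta_rot": the turn, a rotation vector about the tool's x, y, z in degrees, a list of three; "fingers": the finger opening in m, from 0 to 0.0854. A call has 1 to 12 rows; each row shifts and turns the pose as measured when the row begins, along the tool's axes as they then stand; what a row does not reach is not made up. A row lasts 1/12 s, in which the tool goes at most 41.7 mm and 7.16 degrees, less where a joint would pass 70% of its speed; a pose out of reach is approached as far as the arm can. A call with a gripper value outside its range is refused whole. The fingers move at their own pace and stop on an object; "force" is the grip in N (left out, the last holds). Time passes only in rows, so rows that do not move let the fingers close. It gives the time, the measured TCP pose, the force and the opening at its end, in the units of the state.
- manip.get_state(): the state, without advancing time (a new reading comes with each control period).
- manip.get_image(name): name is "scene" or "top"; returns the picture (480x640x3 uint8, red, green, blue); there is no depth.
- manip.camera_info(name): a dict with "K" (3x3 intrinsics, pixels), "rvec" (rotation vector, rad) and "tvec" (3), from world to camera coordinates, as OpenCV has them. Camera axes: x right, y down, z forward; pixel columns grow to the right and rows downward; lengths in m; the calibration is good to about 2 mm. A picture is of the moment at which its call begins. camera_info takes no time and is no camera call.
- manip.sign_off(): hands the job in, once; it reports no verdict.
Trained networks look in the newest picture that a camera, given by its name, has taken for a name from the list of things; names that differ only in an ending like _2 or _b are one class to them, and where a whole thing is asked for, a point or a joint stands for the part that bears it (a point fixed in the world has none). Each returns a list of dicts, best first, with "p" (0 to 1); they miss things now and then, are a little off and sometimes report something else, mostly with a low value. They report only what shows in the picture. A call takes as long as a camera call.
- manip.find_in(thing, camera): "extent" ([left, top, right, bottom] in pixels, round what is visible of it).
- manip.masks_of(thing, camera): "pixels" (480x640 bool, what is visible of it) and "extent" ([left, top, right, bottom] in pixels, round what is visible of it).
The state is a dict: "clock": time; "qpos": joint angles; "qd": joint speeds; "effort": joint torques, N m; "position": TCP position; "ee_rot": TCP orientation; "contact_force": force on the tool from outside, world axes, zero at the start; "moment": the same for the moment, N m; "width": finger opening in m.
Only numpy, scipy, OpenCV 4.12 (cv2) and the standard library are available. Lean on these libraries where they do the work, as an engineer would, in place of code of your own. Each camera call takes 0.05 s, during which the arm holds its last target. There are 200 camera calls.

### The job

Put the aluminium block with the six large holes into the heater's well, holes up, so that it sits flat on the well's floor and square with it. Set it down gently rather than dropping it, and leave the block with the small holes and the brown bottle where they stand.

Things in the scene. Friction and masses are not known exactly. Their poses are not given: they have to be found in the camera images.
- block_large: The block to seat: a plain aluminium tube block, 80 mm long (its x) x 46 mm wide (its y) x 56 mm tall (z), about 0.4 kg, standing upright on the bench, with SIX LARGE round holes (15 mm, 3 x 2) in its top. Origin: centre of its underside. It can be gripped across its 46 mm width.
- block_small: The other aluminium tube block, same outside size and axes (80 x 46 x 56 mm), with twelve small holes (6.5 mm, 4 x 3) in its top; to be left where it stands. Origin: centre of its underside.
- well (a point): Centre of the flat floor of the well in the heater's top, 52 mm above the bench; x along the well, y across, z up. Well 90 (x) x 56 (y) mm, 18 deep; its upper 6 mm flare out 6 mm as a 45-degree bevel; a seated block stands 38 mm out of it. Heater: fixed light grey box 70 mm tall, reaching from the well's centre +-80 mm in x, 68 mm in -y and 142 mm in +y (dark control panel on top there).
- bottle: A closed brown reagent bottle, 48 mm across, 95 mm tall, standing loose beyond the blocks; to be left standing. Origin: centre of its underside. (Apart from it, a fixed tube rack 100 mm tall with its tubes and a fixed carton 70 mm tall stand farther off, at the far edge of the work.)

How it is judged:
By the outcome, as a careful person would: the job done as asked, in the order asked, and still so for the second after the job is handed in, with the robot touching nothing.
It also fails if it takes over 32 s, if anything falls off the work surface, if the arm or the gripper's body presses on something with over 40 N, if the wrist force passes 120 N, or if a joint passes its speed limit or range.

## Working session

There is one attempt and no reset: what is moved stays moved. The work goes in short steps, Python scripts to look and compute and a tool call to move; the robot and the scene stay as the last step left them, time stands still between calls to the robot, and variables do not carry over. Pictures are saved under pics/ and viewed, about 8 in all and at most 12, crops included, and the job is handed in when it is done.

Besides the shell and the picture viewer there is one more tool, called in YAML: its name, and indented under it one key for each argument. send_rows: Moves the arm, as the interface text tells. Its arguments: {"type":"object","properties":{"plan":{"type":"array","items":{"type":"object","properties":{"linear":{"type":"array","items":{"type":"number"}},"delta_rot":{"type":"array","items":{"type":"number"}},"fingers":{"type":"number"}}}},"force":{"type":"number"}},"required":["plan"]}

```bash
mkdir -p pics
cat > h.py <<'E'
import numpy as np, cv2
from rig import manip
def cam(n):
    c=manip.camera_info(n); K=np.array(c["K"],float); R=cv2.Rodrigues(np.array(c["rvec"],float))[0]; t=np.array(c["tvec"],float).ravel()
    return K,R,t
def proj(n,P):
    K,R,t=cam(n); p=(np.atleast_2d(P)@R.T+t)@K.T; return p[:,:2]/p[:,2:]
def onz(n,px,z):
    K,R,t=cam(n); px=np.atleast_2d(px).astype(float)
    d=np.c_[px,np.ones(len(px))]@np.linalg.inv(K).T@R; c=-R.T@t
    return c+d*((z-c[2])/d[:,2])[:,None]
def save(n,f):
    im=manip.get_image(n); cv2.imwrite("pics/"+f,im[...,::-1]); return im
E
python3 - <<'E'
from h import *
for n in("scene","top"):
    save(n,n+"1.png"); K,R,t=cam(n); print(n,K[0,0],(-R.T@t).round(3),R[2].round(3))
    for th in("block_large","block_small","well","bottle"):
        print(th,[(round(d["p"],2),np.round(d["extent"]).tolist()) for d in manip.find_in(th,n)][:3])
print(manip.get_state())
E
```

```text
scene 584.8832040849418 [ 1.326 -0.228  1.095] [-0.581  0.14  -0.802]
block_large [(0.84, [199.0, 218.0, 237.0, 268.0])]
block_small [(0.76, [283.0, 201.0, 325.0, 240.0])]
well [(0.66, [409.0, 171.0, 524.0, 258.0]), (0.43, [200.0, 221.0, 236.0, 268.0])]
bottle [(0.86, [298.0, 279.0, 324.0, 314.0])]
top 594.3055772448726 [ 0.527 -0.038  1.2  ] [ 0.048 -0.005 -0.999]
block_large [(0.71, [422.0, 256.0, 463.0, 300.0])]
block_small [(0.97, [322.0, 264.0, 360.0, 309.0])]
well [(0.69, [86.0, 190.0, 215.0, 289.0])]
bottle [(0.93, [345.0, 162.0, 369.0, 188.0])]
{'clock': 0.5, 'qpos': array([-1.22498554e+00,  2.75912814e-01,  1.50495812e+00,  9.81295501e-06,
        1.36070853e+00, -1.21010251e-01]), 'qd': array([-1.65082282e-03, -1.43314896e-03, -1.24089291e-03,  6.47957015e-04,
       -1.96848808e-05,  1.04125846e-03]), 'effort': array([-1.88612707e-03, -4.16259885e+01, -2.45878673e+01, -2.77049812e-04,
        1.41573040e-03,  1.54310425e-05]), 'position': array([ 0.25877196, -0.51348202,  0.25629749]), 'ee_rot': array([ 3.58144378e-07,  8.51483385e-01, -5.24381583e-01,  8.14758221e-06]), 'contact_force': array([-0.21050218,  0.83103571,  0.37022627]), 'moment': array([ 0.00799772, -0.0246969 , -0.06854602]), 'width': 0.08524031245395092}
```

View pics/scene1.png

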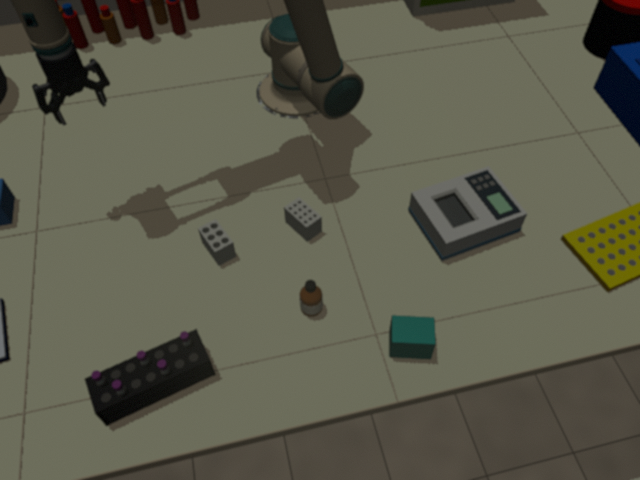

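View pics/top1.png

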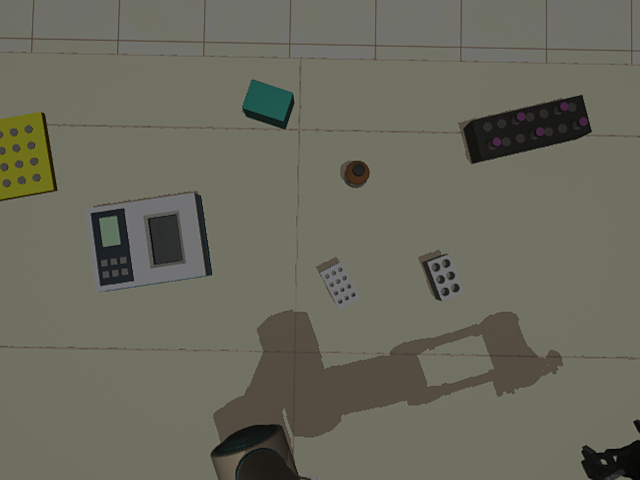

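The scene view shows the six-hole block at about (217,243), the twelve-hole block at (303,220), the heater at (467,215) and the bottle at (311,298). The top view has them at (442,277), (340,284), (150,240) and (356,174). The networks agree with both pictures. Next I fit box silhouettes to the masks in both views.

```bash
cat > fit.py <<'E'
from h import *
from scipy.optimize import least_squares
def box(x,y,yaw,z,e):  # e=(x0,x1,y0,y1,z0,z1)
    P=np.array([[a,b,c] for a in e[:2] for b in e[2:4] for c in e[4:]],float)
    c,s=np.cos(yaw),np.sin(yaw); return P@np.array([[c,-s,0],[s,c,0],[0,0,1]]).T+[x,y,z]
def contour(m):
    m=m.astype(np.uint8); cs,_=cv2.findContours(m,cv2.RETR_EXTERNAL,cv2.CHAIN_APPROX_NONE)
    return cv2.convexHull(max(cs,key=cv2.contourArea)), max(cs,key=cv2.contourArea)[:,0].astype(float)
def res(p,e,cons):
    out=[]
    for n,c in cons:
        h=cv2.convexHull(proj(n,box(*p,e)).astype(np.float32))
        out+=[cv2.pointPolygonTest(h,(float(u),float(v)),True)-.5 for u,v in c]
    return np.array(out)
def fit(cons,e,x,y,free_z=True):
    best=None
    for y0 in np.arange(0,np.pi*2 if abs(e[2]+e[3])>1e-6 else np.pi,np.pi/6):
        f=(lambda q:res(q,e,cons)) if free_z else (lambda q:res([*q,0],e,cons))
        r=least_squares(f,[x,y,y0]+([0.] if free_z else []),loss="soft_l1",diff_step=1e-4,x_scale=[.01,.01,.1]+([.01] if free_z else []))
        if best is None or r.cost<best.cost: best=r
    return best
BL=(-.04,.04,-.023,.023,0,.056); HT=(-.08,.08,-.068,.142,0,.07)
E
cat > m.py <<'E'
from fit import *
M={}
for n in("scene","top"):
    manip.get_image(n)
    for th in("block_large","block_small","well"):
        M[n,th]=manip.masks_of(th,n)[0]["pixels"]
for th,e in(("block_large",BL),("block_small",BL),("well",HT)):
    g=onz("top",np.argwhere(M["top",th]).mean(0)[::-1],.04)[0]
    for views in(("scene","top"),("top",),("scene",)):
        cons=[(n,contour(M[n,th])[1]) for n in views]
        r=fit(cons,e,g[0],g[1],len(views)==2)
        print(th,views,r.x[:2].round(4),np.degrees(r.x[2]).round(1),r.x[3:].round(4),"rms px",np.sqrt((r.fun**2).mean()).round(2))
        if len(views)==2: M["p",th]=r.x
ims=[]
for n in("scene","top"):
    im=np.ascontiguousarray(manip.get_image(n)[...,::-1]); S=4
    big=cv2.resize(im,None,fx=S,fy=S,interpolation=cv2.INTER_CUBIC)
    big=cv2.convertScaleAbs(big,alpha=1.5)
    def line(P):
        p=np.round((proj(n,P)+.5)*S-.5).astype(int); cv2.polylines(big,[p.reshape(-1,1,2)],True,(0,255,255),1)
    x,y,a,z=M["p","block_large"]; line(box(x,y,a,0,BL)[[1,3,7,5]])
    x,y,a,z=M["p","well"]; line(box(x,y,a,0,HT)[[1,3,7,5]])
    line(box(x,y,a,0,(-.051,.051,-.034,.034,.07,.07))[[0,2,6,4]]) 
    line(box(x,y,a,0,(-.045,.045,-.028,.028,.052,.052))[[0,2,6,4]])
    for c,w in((proj(n,[M["p","block_large"][:2].tolist()+[.03]])[0],40),(proj(n,[[x,y,.07]])[0],58)):
        u,v=(c*S).astype(int); q=big[max(0,v-130):v+130,max(u-200,0):u+200]; ims.append(cv2.resize(q,(400,260)))
cv2.imwrite("pics/ov.png",np.vstack([np.hstack(ims[:2]),np.hstack(ims[2:])]))
E
python3 m.py
```

```text
block_large ('scene', 'top') [ 0.5056 -0.2899] 21.1 [0.0027] rms px 0.49
block_large ('top',) [ 0.5053 -0.2907] 200.6 [] rms px 0.47
block_large ('scene',) [ 0.5038 -0.2898] 201.6 [] rms px 0.5
block_small ('scene', 'top') [ 0.486  -0.0874] 29.0 [0.0005] rms px 0.61
block_small ('top',) [ 0.4857 -0.0877] 28.6 [] rms px 0.5Traceback (most recent call last):
  File "m.py", line 11, in <module>
    r=fit(cons,e,g[0],g[1],len(views)==2)
  File "fit.py", line 19, in fit
    r=least_squares(f,[x,y,y0]+([0.] if free_z else []),loss="soft_l1",diff_step=1e-4,x_scale=[.01,.01,.1]+([.01] if free_z else []))
    return func(*args, **kwargs)
    result = trf(vector_fun.fun, vector_fun.jac, x0, f0, J0, lb, ub, ftol, xtol,
                 gtol, max_nfev, x_scale, loss_function, tr_solver,
                 tr_options.copy(), verbose, callback=callback_wrapped)
    return trf_no_bounds(
        fun, jac, x0, f0, J0, ftol, xtol, gtol, max_nfev, x_scale,
        loss_function, tr_solver, tr_options, verbose, callback=callback)
    J = jac(x)
    self._update_jac()
    ~~~~~~~~~~~~~~~~^^
    self.J = s
[... 935 characters left out ...]
 ~~~~~~^^^^^^^^^^^^^^^^^^^^^^^^^^^^^^
  File "fit.py", line 18, in <lambda>
    f=(lambda q:res(q,e,cons)) if free_z else (lambda q:res([*q,0],e,cons))
                                                        ~~~^^^^^^^^^^^^^^^
  File "fit.py", line 12, in res
    h=cv2.convexHull(proj(n,box(*p,e)).astype(np.float32))
                     ~~~~^^^^^^^^^^^^^
  File "h.py", line 7, in proj
    K,R,t=cam(n); p=(np.atleast_2d(P)@R.T+t)@K.T; return p[:,:2]/p[:,2:]
          ~~~^^^
  File "h.py", line 4, in cam
    c=manip.camera_info(n); K=np.array(c["K"],float); R=cv2.Rodrigues(np.array(c["rvec"],float))[0]; t=np.array(c["tvec"],float).ravel()
ValueError: time passes only in moves, steps and waits
```

Block fits agree. The script failed because it called `camera_info` too often, so I'll cache the calibration.

```bash
sed -i 's/^def cam/import functools\n@functools.cache\ndef cam/' h.py
sed -i 's/("block_large",BL),("block_small",BL),/("block_large",BL),/; s/"block_large","block_small","well"/"block_large","well"/' m.py
python3 m.py; python3 -c "
from rig import manip;print(manip.get_state()['clock'])"
```

```text
block_large ('scene', 'top') [ 0.5044 -0.2904] 200.7 [-0.0003] rms px 0.38
block_large ('top',) [ 0.5045 -0.2902] 20.5 [] rms px 0.37
block_large ('scene',) [ 0.5043 -0.2906] 21.0 [] rms px 0.37
well ('scene', 'top') [0.5551 0.3208] 189.6 [0.0001] rms px 0.64
well ('top',) [0.5672 0.2477] 369.4 [] rms px 0.65
well ('scene',) [0.5676 0.2482] 10.1 [] rms px 0.59
1.3
```

View pics/ov.png

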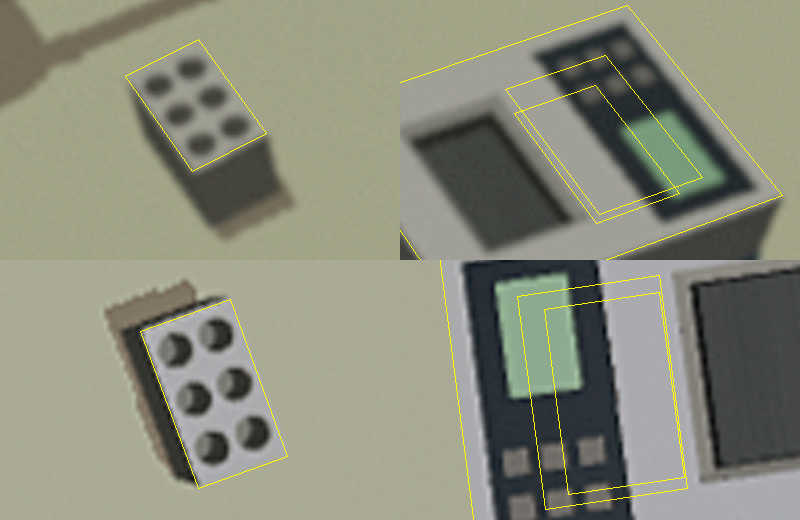

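The block overlay matches its top face in both views, with z = 0. The joint heater fit came out flipped by half a turn. The single-view fits agree on (0.567, 0.248) at about 9.7°, with the panel in +y. I'll refit from there and overlay the well, and start the approach using the block pose.

```bash
cat > go.py <<'E'
import sys; from h import *
from scipy.spatial.transform import Rotation as Ro
def rel(tx,ty,tz,yaw):
    s=manip.get_state(); q=s["ee_rot"]; R=Ro.from_quat(np.r_[q[1:],q[0]])
    d=np.array([tx,ty,tz])-s["position"]
    T=Ro.from_euler("z",yaw,degrees=True)*Ro.from_euler("x",180,degrees=True)  # tool x along yaw, z down
    print("t",round(s["clock"],2),"pos",s["position"].round(4),"tips",manip.tips_ahead,"w",round(s["width"],4),"F",s["contact_force"].round(1))
    print("tool mm",(R.inv().apply(d)*1000).round(1),"rot deg",np.degrees((R.inv()*T).as_rotvec()).round(2),"yaw",np.degrees(np.arctan2(*R.as_matrix()[1::-1,0])).round(2))
if len(sys.argv)>1: rel(*map(float,sys.argv[1:5]))
E
cat > w.py <<'E'
from fit import *
cons=[]
for n in("scene","top"):
    manip.get_image(n); cons.append((n,contour(manip.masks_of("well",n)[0]["pixels"])[1]))
r=least_squares(lambda q:res(q,HT,cons),[.567,.248,.17,0],loss="soft_l1",diff_step=1e-4,x_scale=[.01,.01,.1,.01])
print(r.x.round(4),np.degrees(r.x[2]).round(2),np.sqrt((r.fun**2).mean()))
x,y,a,z=r.x; ims=[];S=5
for n in("scene","top"):
    big=cv2.convertScaleAbs(cv2.resize(manip.get_image(n)[...,::-1],None,fx=S,fy=S,interpolation=cv2.INTER_CUBIC),alpha=1.5)
    for e in((-.051,.051,-.034,.034,.07,.07),(-.045,.045,-.028,.028,.064,.064),(-.045,.045,-.028,.028,.052,.052),(-.08,.08,-.068,.142,.07,.07)):
        p=np.round((proj(n,box(x,y,a,0,e)[[0,2,6,4]])+.5)*S-.5).astype(int); cv2.polylines(big,[p.reshape(-1,1,2)],True,(0,255,255) if e[4]!=.052 else (0,0,255),1)
    u,v=(proj(n,[[x,y,.07]])[0]*S).astype(int); ims.append(cv2.resize(big[v-200:v+200,u-200:u+200],(400,400)))
cv2.imwrite("pics/w.png",np.hstack(ims))
E
python3 w.py; python3 go.py .5044 -.2904 .20 -69.3
```

```text
[5.672e-01 2.480e-01 1.689e-01 4.000e-04] 9.68 0.5402002909265518
t 1.6 pos [ 0.2588 -0.5135  0.2563] tips 0.025 w 0.0854 F [0.1 0.5 0.7]
tool mm [ -88.7 -319.8   56.3] rot deg [ 0.   -0.    6.05] yaw -63.25
```

View pics/w.png

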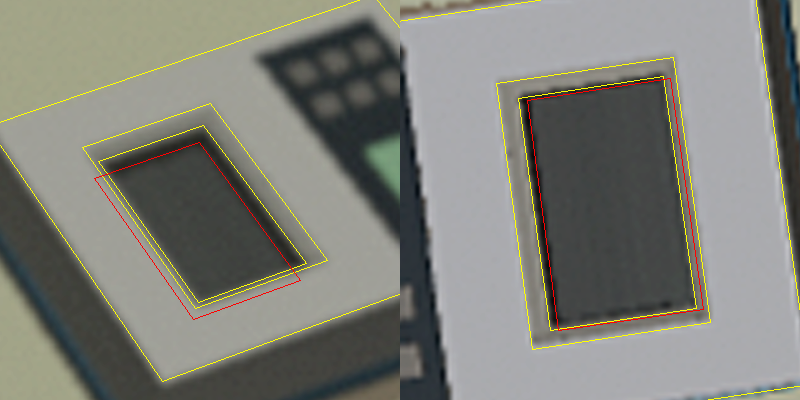

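The overlay shows both the rim and the inner well outline matching to within about 1 mm in both views. The well is therefore at (0.567, 0.248), yaw 9.7°. Moving above the block.

send_rows:
  plan:
    - {"linear": [-0.009,-0.032,0.004],"delta_rot": [0,0,0],"fingers": 0.085}
    - {"linear": [-0.009,-0.032,0.004],"delta_rot": [0,0,0],"fingers": 0.085}
    - {"linear": [-0.009,-0.032,0.004],"delta_rot": [0,0,0],"fingers": 0.085}
    - {"linear": [-0.009,-0.032,0.004],"delta_rot": [0,0,0],"fingers": 0.085}
    - {"linear": [-0.009,-0.032,0.004],"delta_rot": [0,0,0],"fingers": 0.085}
    - {"linear": [-0.009,-0.032,0.004],"delta_rot": [0,0,0],"fingers": 0.085}
    - {"linear": [-0.009,-0.032,0.004],"delta_rot": [0,0,0],"fingers": 0.085}
    - {"linear": [-0.009,-0.032,0.004],"delta_rot": [0,0,0],"fingers": 0.085}
    - {"linear": [-0.009,-0.032,0.004],"delta_rot": [0,0,0],"fingers": 0.085}
    - {"linear": [-0.008,-0.032,0.004],"delta_rot": [0,0,0],"fingers": 0.085}
    - {"linear": [0,0,0.004],"delta_rot": [0,0,6],"fingers": 0.085}
    - {"linear": [0,0,0],"delta_rot": [0,0,0],"fingers": 0.085}

```text
clock: 2.6
position: [0.5159, -0.2839, 0.2094]
ee_rot: [0.002, 0.82, -0.572, 0.002]
contact_force: [-0.5, -0.1, -0.5]
width: 0.0852
```

```bash
python3 go.py .5044 -.2904 .12 -69.3
```

```text
t 2.6 pos [ 0.5159 -0.2839  0.2094] tips 0.025 w 0.0852 F [-0.5 -0.1 -0.5]
tool mm [ 1.7 13.  89.4] rot deg [-0.01 -0.34 -0.5 ] yaw -69.8
```

send_rows:
  plan:
    - {"linear": [0.001,0.007,0.02],"delta_rot": [0,0,-0.5],"fingers": 0.085}
    - {"linear": [0.001,0.006,0.03],"delta_rot": [0,0,0],"fingers": 0.085}
    - {"linear": [0,0,0.025],"delta_rot": [0,0,0],"fingers": 0.085}
    - {"linear": [0,0,0.01],"delta_rot": [0,0,0],"fingers": 0.085}
    - {"linear": [0,0,0],"delta_rot": [0,0,0],"fingers": 0.085}
    - {"linear": [0,0,0],"delta_rot": [0,0,0],"fingers": 0.085}

```text
clock: 3.1
position: [0.5058, -0.2933, 0.1249]
ee_rot: [0.002, 0.826, -0.563, 0.006]
contact_force: [0.4, -0.5, -0.2]
width: 0.085
```

```bash
python3 go.py .5044 -.2904 .054 -69.3
```

```text
t 3.1 pos [ 0.5058 -0.2933  0.1249] tips 0.025 w 0.085 F [ 0.4 -0.5 -0.2]
tool mm [-4.   0.5 70.8] rot deg [-0.2  -0.68  0.74] yaw -68.56
```

send_rows:
  plan:
    - {"linear": [-0.002,0,0.015],"delta_rot": [-0.2,-0.6,0.7],"fingers": 0.085}
    - {"linear": [-0.002,0,0.02],"delta_rot": [0,0,0],"fingers": 0.085}
    - {"linear": [0,0,0.018],"delta_rot": [0,0,0],"fingers": 0.085}
    - {"linear": [0,0,0.01],"delta_rot": [0,0,0],"fingers": 0.085}
    - {"linear": [0,0,0.003],"delta_rot": [0,0,0],"fingers": 0.085}
    - {"linear": [0,0,0],"delta_rot": [0,0,0],"fingers": 0.085}
    - {"linear": [0,0,0],"delta_rot": [0,0,0],"fingers": 0.085}

```text
clock: 3.68
position: [0.509, -0.2943, 0.0615]
ee_rot: [0.0, 0.822, -0.569, 0.007]
contact_force: [0.4, -1.0, 0.7]
width: 0.085
```

```bash
python3 go.py .5044 -.2904 .054 -69.3
```

```text
t 3.68 pos [ 0.509  -0.2943  0.0615] tips 0.025 w 0.085 F [ 0.4 -1.   0.7]
tool mm [-5.3  3.   7.4] rot deg [-0.41 -0.67 -0.09] yaw -69.39
```

send_rows:
  plan:
    - {"linear": [-0.005,0.003,0.006],"delta_rot": [-0.5,-0.8,0],"fingers": 0.085}
    - {"linear": [0,0,0.002],"delta_rot": [0,0,0],"fingers": 0.085}
    - {"linear": [0,0,0],"delta_rot": [0,0,0],"fingers": 0.085}
    - {"linear": [0,0,0],"delta_rot": [0,0,0],"fingers": 0.085}

```text
clock: 4.02
position: [0.5057, -0.2914, 0.0553]
ee_rot: [-0.0, 0.822, -0.569, 0.0]
contact_force: [-0.3, -0.6, 0.1]
width: 0.0848
```

```bash
python3 go.py .5044 -.2904 .054 -69.3
```

```text
t 4.02 pos [ 0.5057 -0.2914  0.0553] tips 0.025 w 0.0848 F [-0.3 -0.6  0.1]
tool mm [-1.4  0.9  1.3] rot deg [-0.02 -0.03 -0.09] yaw -69.39
```

Aligned, so I close the fingers.

send_rows:
  force: 60
  plan:
    - {"linear": [-0.001,0.001,0.001],"delta_rot": [0,0,0],"fingers": 0.06}
    - {"linear": [0,0,0],"delta_rot": [0,0,0],"fingers": 0.05}
    - {"linear": [0,0,0],"delta_rot": [0,0,0],"fingers": 0.04}
    - {"linear": [0,0,0],"delta_rot": [0,0,0],"fingers": 0.035}
    - {"linear": [0,0,0],"delta_rot": [0,0,0],"fingers": 0.035}
    - {"linear": [0,0,0],"delta_rot": [0,0,0],"fingers": 0.035}
    - {"linear": [0,0,0],"delta_rot": [0,0,0],"fingers": 0.035}
    - {"linear": [0,0,0],"delta_rot": [0,0,0],"fingers": 0.035}

```text
clock: 4.68
position: [0.5046, -0.2907, 0.0554]
ee_rot: [-0.0, 0.822, -0.569, 0.001]
contact_force: [-0.5, -0.2, -0.3]
width: 0.0451
```

```bash
python3 go.py .5044 -.2904 .25 -69.3
```

```text
t 4.68 pos [ 0.5046 -0.2907  0.0554] tips 0.025 w 0.0451 F [-0.5 -0.2 -0.3]
tool mm [-1.000e-01 -2.000e-01 -1.946e+02] rot deg [-0.08 -0.1  -0.07] yaw -69.37
```

send_rows:
  plan:
    - {"linear": [0,0,-0.005],"delta_rot": [0,0,0],"fingers": 0.035}
    - {"linear": [0,0,-0.012],"delta_rot": [0,0,0],"fingers": 0.035}
    - {"linear": [0,0,-0.02],"delta_rot": [0,0,0],"fingers": 0.035}
    - {"linear": [0,0,-0.025],"delta_rot": [0,0,0],"fingers": 0.035}
    - {"linear": [0,0,-0.025],"delta_rot": [0,0,0],"fingers": 0.035}
    - {"linear": [0,0,-0.025],"delta_rot": [0,0,0],"fingers": 0.035}
    - {"linear": [0,0,-0.025],"delta_rot": [0,0,0],"fingers": 0.035}
    - {"linear": [0,0,-0.02],"delta_rot": [0,0,0],"fingers": 0.035}
    - {"linear": [0,0,-0.015],"delta_rot": [0,0,0],"fingers": 0.035}
    - {"linear": [0,0,-0.01],"delta_rot": [0,0,0],"fingers": 0.035}
    - {"linear": [0,0,0],"delta_rot": [0,0,0],"fingers": 0.035}
    - {"linear": [0,0,0],"delta_rot": [0,0,0],"fingers": 0.035}

```text
clock: 5.68
position: [0.4982, -0.2868, 0.2376]
ee_rot: [0.0, 0.822, -0.569, -0.011]
contact_force: [-0.6, 0.1, -5.4]
width: 0.0448
```

```bash
python3 go.py .567 .248 .24 -80.3
```

```text
t 5.68 pos [ 0.4982 -0.2868  0.2376] tips 0.025 w 0.0448 F [-0.6  0.1 -5.4]
tool mm [-476.3 -252.7    3.2] rot deg [ 0.85  1.   10.92] yaw -69.38
```

The block is held, with about 5 N of load. Now the transfer.

send_rows:
  plan:
    - {"linear": [-0.009,-0.005,0],"delta_rot": [0.8,1,0],"fingers": 0.035}
    - {"linear": [-0.018,-0.0095,0],"delta_rot": [0,0,0],"fingers": 0.035}
    - {"linear": [-0.027,-0.0143,0],"delta_rot": [0,0,0],"fingers": 0.035}
    - {"linear": [-0.027,-0.0143,0],"delta_rot": [0,0,0],"fingers": 0.035}
    - {"linear": [-0.027,-0.0143,0],"delta_rot": [0,0,0],"fingers": 0.035}
    - {"linear": [-0.027,-0.0143,0],"delta_rot": [0,0,0],"fingers": 0.035}
    - {"linear": [-0.027,-0.0143,0],"delta_rot": [0,0,0],"fingers": 0.035}
    - {"linear": [-0.027,-0.0143,0],"delta_rot": [0,0,0],"fingers": 0.035}
    - {"linear": [-0.027,-0.0143,0],"delta_rot": [0,0,0],"fingers": 0.035}
    - {"linear": [-0.027,-0.0143,0],"delta_rot": [0,0,0],"fingers": 0.035}
    - {"linear": [-0.02,-0.01,0],"delta_rot": [0,0,0],"fingers": 0.035}
    - {"linear": [-0.012,-0.006,0],"delta_rot": [0,0,0],"fingers": 0.035}

```text
clock: 6.68
position: [0.5282, 0.033, 0.2186]
ee_rot: [0.005, 0.819, -0.573, -0.016]
contact_force: [0.7, 0.2, -5.6]
width: 0.0448
```

```bash
python3 go.py .567 .248 .24 -80.3
```

```text
t 6.68 pos [0.5282 0.033  0.2186] tips 0.025 w 0.0448 F [ 0.7  0.2 -5.6]
tool mm [-189.  -109.6  -20.7] rot deg [ 1.64  0.97 10.37] yaw -69.95
```

send_rows:
  plan:
    - {"linear": [-0.02,-0.011,-0.005],"delta_rot": [1,0.6,0],"fingers": 0.035}
    - {"linear": [-0.024,-0.0135,-0.005],"delta_rot": [0.5,0.3,0],"fingers": 0.035}
    - {"linear": [-0.024,-0.0135,-0.005],"delta_rot": [0,0,0],"fingers": 0.035}
    - {"linear": [-0.024,-0.0135,-0.005],"delta_rot": [0,0,0],"fingers": 0.035}
    - {"linear": [-0.024,-0.0135,0],"delta_rot": [0,0,0],"fingers": 0.035}
    - {"linear": [-0.024,-0.0135,0],"delta_rot": [0,0,0],"fingers": 0.035}
    - {"linear": [-0.02,-0.0135,0],"delta_rot": [0,0,0],"fingers": 0.035}
    - {"linear": [-0.01,-0.006,0],"delta_rot": [0,0,0],"fingers": 0.035}
    - {"linear": [-0.004,-0.002,0],"delta_rot": [0,0,5],"fingers": 0.035}
    - {"linear": [0,0,0],"delta_rot": [0,0,5],"fingers": 0.035}
    - {"linear": [0,0,0],"delta_rot": [0,0,0],"fingers": 0.035}
    - {"linear": [0,0,0],"delta_rot": [0,0,0],"fingers": 0.035}

```text
clock: 7.68
position: [0.5516, 0.2428, 0.218]
ee_rot: [0.014, 0.767, -0.642, -0.013]
contact_force: [-0.3, -0.8, -3.8]
width: 0.0447
```

```bash
python3 go.py .567 .248 .17 -80.3
```

```text
t 7.68 pos [0.5516 0.2428 0.218 ] tips 0.025 w 0.0447 F [-0.3 -0.8 -3.8]
tool mm [ -2.3 -17.9  47.3] rot deg [2.25 0.12 0.43] yaw -79.88
```

send_rows:
  plan:
    - {"linear": [-0.001,-0.007,0.01],"delta_rot": [1.5,0.1,0.4],"fingers": 0.035}
    - {"linear": [-0.001,-0.007,0.015],"delta_rot": [0.8,0,0],"fingers": 0.035}
    - {"linear": [0,-0.004,0.015],"delta_rot": [0,0,0],"fingers": 0.035}
    - {"linear": [0,0,0.008],"delta_rot": [0,0,0],"fingers": 0.035}
    - {"linear": [0,0,0],"delta_rot": [0,0,0],"fingers": 0.035}
    - {"linear": [0,0,0],"delta_rot": [0,0,0],"fingers": 0.035}

```text
clock: 8.18
position: [0.5668, 0.2431, 0.1656]
ee_rot: [0.003, 0.767, -0.642, -0.0]
contact_force: [-0.4, 0.3, -5.3]
width: 0.0452
```

```bash
python3 go.py .567 .248 .15 -80.3
```

```text
t 8.18 pos [0.5668 0.2431 0.1656] tips 0.025 w 0.0452 F [-0.4  0.3 -5.3]
tool mm [-4.8 -1.1 15.6] rot deg [ 0.25 -0.17  0.4 ] yaw -79.9
```

send_rows:
  plan:
    - {"linear": [-0.0045,-0.001,0.006],"delta_rot": [0.3,-0.2,0.4],"fingers": 0.035}
    - {"linear": [0,0,0.005],"delta_rot": [0,0,0],"fingers": 0.035}
    - {"linear": [0,0,0],"delta_rot": [0,0,0],"fingers": 0.035}
    - {"linear": [0,0,0],"delta_rot": [0,0,0],"fingers": 0.035}

```text
clock: 8.52
position: [0.5674, 0.2476, 0.1554]
ee_rot: [-0.002, 0.764, -0.645, 0.001]
contact_force: [0.3, 1.1, -4.8]
width: 0.0453
```

```bash
python3 go.py .567 .248 .115 -80.3
cat > c.py <<'E'
from fit import *
import sys
s=manip.get_state(); S=5; ims=[]
q=s["ee_rot"]; ang=2*np.arctan2(q[2],q[1])+np.pi/2; x,y,z=s["position"]; z-=.0554
if len(sys.argv)>2: x,y,ang,z=.567,.248,np.radians(9.7),.052
cons=[]
for n in("scene","top"):
    im=manip.get_image(n)
    m=manip.masks_of("block_large",n)
    print(n,[(round(d["p"],2),np.round(d["extent"]).tolist()) for d in m])
    big=cv2.convertScaleAbs(cv2.resize(im[...,::-1],None,fx=S,fy=S,interpolation=cv2.INTER_CUBIC),alpha=1.5)
    B=box(x,y,ang,z,BL)
    for P,c in((B[[1,3,7,5]],(0,255,255)),(B[[0,2,6,4]],(0,0,255)),(box(.567,.248,np.radians(9.7),0,(-.051,.051,-.034,.034,.07,.07))[[0,2,6,4]],(0,255,0))):
        p=np.round((proj(n,P)+.5)*S-.5).astype(int); cv2.polylines(big,[p.reshape(-1,1,2)],True,c,1)
    u,v=(proj(n,[[x,y,.08]])[0]*S).astype(int); ims.append(cv2.resize(big[v-200:v+200,u-200:u+200],(400,400)))
cv2.imwrite("pics/"+sys.argv[1],np.hstack(ims))
E
python3 c.py c1.png
```

```text
t 8.52 pos [0.5674 0.2476 0.1554] tips 0.025 w 0.0453 F [ 0.3  1.1 -4.8]
tool mm [-0.4  0.4 40.4] rot deg [-0.19  0.06 -0.02] yaw -80.32
scene [(0.81, [438.0, 171.0, 481.0, 216.0])]
top [(0.61, [143.0, 217.0, 173.0, 263.0])]
```

View pics/c1.png

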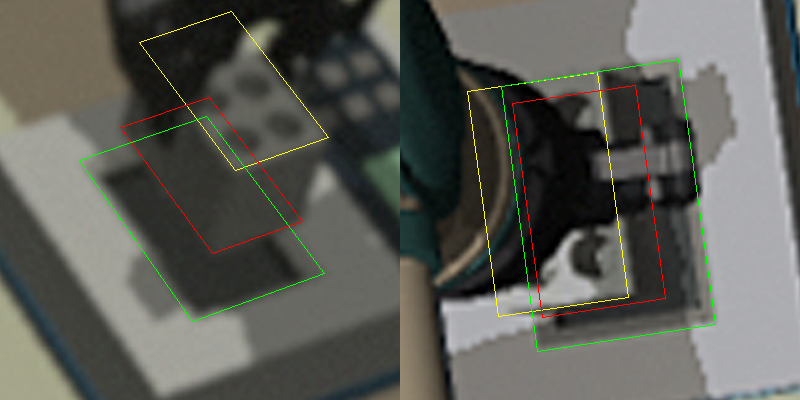

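The held block's top corners match the predicted outline to about 1 mm (scene (328,138), top (628,297)). The green well rim also matches. I'm descending to just above the bevel, then slowly.

send_rows:
  plan:
    - {"linear": [0,0,0.006],"delta_rot": [-0.2,0,0],"fingers": 0.035}
    - {"linear": [0,0,0.009],"delta_rot": [0,0,0],"fingers": 0.035}
    - {"linear": [0,0,0.008],"delta_rot": [0,0,0],"fingers": 0.035}
    - {"linear": [0,0,0.005],"delta_rot": [0,0,0],"fingers": 0.035}
    - {"linear": [0,0,0],"delta_rot": [0,0,0],"fingers": 0.035}
    - {"linear": [0,0,0],"delta_rot": [0,0,0],"fingers": 0.035}

```text
clock: 9.22
position: [0.5675, 0.2476, 0.1245]
ee_rot: [-0.0, 0.764, -0.645, -0.0]
contact_force: [0.2, -0.3, -3.7]
width: 0.045
```

```bash
python3 go.py .567 .248 .1074 -80.3
```

```text
t 9.22 pos [0.5675 0.2476 0.1245] tips 0.025 w 0.045 F [ 0.2 -0.3 -3.7]
tool mm [-0.4  0.5 17.1] rot deg [ 0.02  0.06 -0.01] yaw -80.31
```

Level and centred; going down slowly.

send_rows:
  plan:
    - {"linear": [0,0,0.003],"delta_rot": [0,0,0],"fingers": 0.035}
    - {"linear": [0,0,0.004],"delta_rot": [0,0,0],"fingers": 0.035}
    - {"linear": [0,0,0.004],"delta_rot": [0,0,0],"fingers": 0.035}
    - {"linear": [0,0,0.002],"delta_rot": [0,0,0],"fingers": 0.035}
    - {"linear": [0,0,0],"delta_rot": [0,0,0],"fingers": 0.035}
    - {"linear": [0,0,0],"delta_rot": [0,0,0],"fingers": 0.035}

```text
clock: 9.72
position: [0.5677, 0.2477, 0.11]
ee_rot: [-0.0, 0.764, -0.645, -0.0]
contact_force: [0.1, 0.3, -5.5]
width: 0.045
```

```bash
python3 go.py .567 .248 .1074 -80.3
```

```text
t 9.72 pos [0.5677 0.2477 0.11  ] tips 0.025 w 0.045 F [ 0.1  0.3 -5.5]
tool mm [-0.4  0.7  2.6] rot deg [ 0.01  0.06 -0.02] yaw -80.32
```

send_rows:
  plan:
    - {"linear": [0,0,0.0015],"delta_rot": [0,0,0],"fingers": 0.035}
    - {"linear": [0,0,0.001],"delta_rot": [0,0,0],"fingers": 0.035}
    - {"linear": [0,0,0],"delta_rot": [0,0,0],"fingers": 0.035}

```text
clock: 9.97
position: [0.5681, 0.2478, 0.1077]
ee_rot: [-0.001, 0.764, -0.645, -0.0]
contact_force: [0.1, 0.1, -4.7]
width: 0.0449
```

send_rows:
  plan:
    - {"linear": [0,0,0.001],"delta_rot": [0,0,0],"fingers": 0.035}
    - {"linear": [0,0,0],"delta_rot": [0,0,0],"fingers": 0.035}

```text
clock: 10.13
position: [0.5684, 0.2479, 0.1077]
ee_rot: [-0.001, 0.764, -0.645, 0.0]
contact_force: [0.3, 0.8, -4.4]
width: 0.0444
```

send_rows:
  plan:
    - {"linear": [0,0.001,0.001],"delta_rot": [0,0,0],"fingers": 0.035}
    - {"linear": [0,0,0.001],"delta_rot": [0,0,0],"fingers": 0.035}
    - {"linear": [0,0,0],"delta_rot": [0,0,0],"fingers": 0.035}

```text
clock: 10.38
position: [0.5682, 0.248, 0.1076]
ee_rot: [-0.002, 0.764, -0.645, 0.001]
contact_force: [0.4, -1.3, -5.1]
width: 0.0448
```

send_rows:
  plan:
    - {"linear": [0,0,0.001],"delta_rot": [0,0,0],"fingers": 0.035}
    - {"linear": [0,0,0.001],"delta_rot": [0,0,0],"fingers": 0.035}

```text
clock: 10.55
position: [0.5685, 0.248, 0.1074]
ee_rot: [-0.003, 0.764, -0.645, 0.001]
contact_force: [-3.2, -0.6, 6.3]
width: 0.045
```

The floor now bears the block: the wrist force swung from -5 to +6 N at z = 0.1074, as predicted. I relax, level and open.

send_rows:
  force: 20
  plan:
    - {"linear": [0,0,0],"delta_rot": [-0.3,0,0],"fingers": 0.035}
    - {"linear": [0,0,0],"delta_rot": [0,0,0],"fingers": 0.044}
    - {"linear": [0,0,0],"delta_rot": [0,0,0],"fingers": 0.047}
    - {"linear": [0,0,0],"delta_rot": [0,0,0],"fingers": 0.05}
    - {"linear": [0,0,0],"delta_rot": [0,0,0],"fingers": 0.055}
    - {"linear": [0,0,0],"delta_rot": [0,0,0],"fingers": 0.06}
    - {"linear": [0,0,0],"delta_rot": [0,0,0],"fingers": 0.07}
    - {"linear": [0,0,0],"delta_rot": [0,0,0],"fingers": 0.08}
    - {"linear": [0,0,0],"delta_rot": [0,0,0],"fingers": 0.08}

```text
clock: 11.3
position: [0.5705, 0.2487, 0.1081]
ee_rot: [-0.003, 0.764, -0.645, 0.001]
contact_force: [0.5, 0.8, -0.3]
width: 0.0801
```

```bash
python3 go.py .567 .248 .25 -80.3
```

```text
t 11.3 pos [0.5705 0.2487 0.1081] tips 0.025 w 0.0801 F [ 0.5  0.8 -0.3]
tool mm [  -0.2    2.8 -141.9] rot deg [-0.33  0.14 -0.01] yaw -80.31
```

Released with no contact force. I'm lifting straight up, then moving aside so I can see.

send_rows:
  plan:
    - {"linear": [0,0,-0.01],"delta_rot": [0,0,0],"fingers": 0.08}
    - {"linear": [0,0,-0.02],"delta_rot": [0,0,0],"fingers": 0.08}
    - {"linear": [0,0,-0.03],"delta_rot": [0,0,0],"fingers": 0.08}
    - {"linear": [0,0,-0.03],"delta_rot": [0,0,0],"fingers": 0.08}
    - {"linear": [0,0,-0.03],"delta_rot": [0,0,0],"fingers": 0.08}
    - {"linear": [0,0,-0.02],"delta_rot": [0,0,0],"fingers": 0.08}
    - {"linear": [0.02,0.03,-0.005],"delta_rot": [0,0,0],"fingers": 0.08}
    - {"linear": [0.02,0.03,0],"delta_rot": [0,0,0],"fingers": 0.08}
    - {"linear": [0.02,0.03,0],"delta_rot": [0,0,0],"fingers": 0.08}
    - {"linear": [0.02,0.03,0],"delta_rot": [0,0,0],"fingers": 0.08}
    - {"linear": [0.02,0.03,0],"delta_rot": [0,0,0],"fingers": 0.08}
    - {"linear": [0.02,0.03,0],"delta_rot": [0,0,0],"fingers": 0.08}

```text
clock: 12.3
position: [0.4138, 0.099, 0.2653]
ee_rot: [-0.009, 0.766, -0.642, 0.005]
contact_force: [0.1, -0.8, 0.7]
width: 0.0796
```

send_rows:
  plan:
    - {"linear": [0.025,0.02,0],"delta_rot": [0,0,0],"fingers": 0.08}
    - {"linear": [0.025,0.01,0],"delta_rot": [0,0,0],"fingers": 0.08}
    - {"linear": [0.02,0.0,0],"delta_rot": [0,0,0],"fingers": 0.08}
    - {"linear": [0.01,0.0,0],"delta_rot": [0,0,0],"fingers": 0.08}
    - {"linear": [0,0,0],"delta_rot": [0,0,0],"fingers": 0.08}
    - {"linear": [0,0,0],"delta_rot": [0,0,0],"fingers": 0.08}

```text
clock: 12.8
position: [0.3883, 0.0088, 0.2698]
ee_rot: [-0.009, 0.765, -0.644, 0.008]
contact_force: [0.1, 0.3, 0.4]
width: 0.0798
```

```bash
python3 go.py .567 .248 .25 -80.3; python3 c.py c2.png s
python3 - <<'E'
from fit import *
cons=[];cs=[]
for n in("scene","top"):
    save(n,n+"2.png"); cons.append((n,contour(manip.masks_of("block_large",n)[0]["pixels"])[1]))
    cs.append((n,contour(manip.masks_of("block_small",n)[0]["pixels"])[1]))
    print(n,"bottle",np.round(manip.find_in("bottle",n)[0]["extent"]))
e=(-.04,.04,-.023,.023,.018,.056)
r=least_squares(lambda q:res(q,e,cons),[.567,.248,.17,.052],loss="soft_l1",diff_step=1e-4,x_scale=[.01,.01,.1,.01])
print(r.x.round(4),np.degrees(r.x[2]))
r=least_squares(lambda q:res(q,BL,cs),[.486,-.087,.5,.0],loss="soft_l1",diff_step=1e-4,x_scale=[.01,.01,.1,.01])
print("small",r.x.round(4),np.degrees(r.x[2]))
E
```

```text
t 12.8 pos [0.3883 0.0088 0.2698] tips 0.025 w 0.0798 F [0.1 0.3 0.4]
tool mm [-205.  -216.5   25. ] rot deg [-1.43 -0.06  0.18] yaw -80.12
scene [(0.63, [437.0, 183.0, 478.0, 230.0])]
top [(0.75, [143.0, 217.0, 181.0, 261.0])]
scene bottle [295. 282. 324. 316.]
top bottle [344. 160. 368. 187.]
[0.5696 0.2455 0.1842 0.05  ] 10.552626525779116
small [ 0.4856 -0.0876  0.5053  0.0007] 28.949468662202307
```

View pics/c2.png

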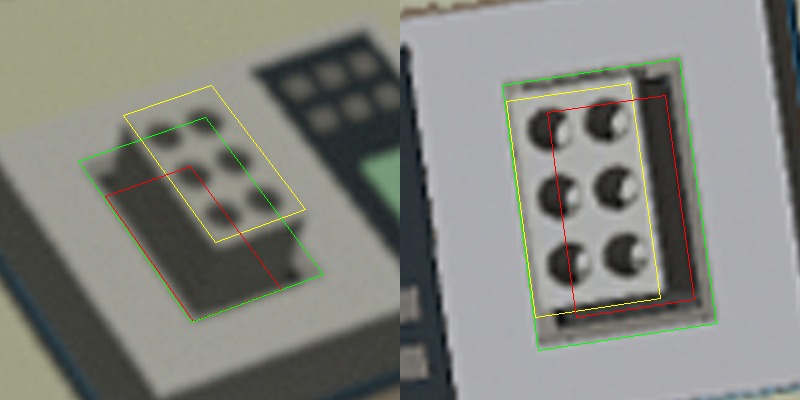

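The seated block matches the predicted outline in both views: holes up, square with the well and at floor height. The small block and the bottle haven't moved. Handing in.

```bash
python3 -c "
from rig import manip;print(manip.sign_off())"
```

```text
the job is handed in; nothing more can be done
None
```

The six-hole block is seated in the heater's well, holes up, and I handed the job in at about 13.5 s on the robot's clock. I gripped it across its 46 mm width and lowered it in steps of about 1 mm. I opened the fingers only once the wrist force showed the floor was carrying it (swing from -5 N to +6 N, at the predicted height).

**Last checks**
- **Position:** The outline for a seated block matches both camera views. A fit to the network masks puts the block within about 3 mm of the well's centre, inside the 5 mm of play on each side.
- **Squareness and height:** The same fit gives a yaw of 10.6° against the well's 9.7°, and a base height of 50 mm against 52 mm. Both differences are within measuring error.
- **Other things:** The small block fits the same pose as before (0.486, -0.088). The bottle is still within 1–3 pixels of where it was first seen.
- **Robot:** The arm is clear of everything, with no contact force.

**What went wrong:** The first two-view heater fit came out turned by half a turn. I saw this in the overlay and corrected it before moving. While I opened the fingers, the tool drifted about 2 mm in x; nothing was disturbed.

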